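Hang the dross skimmer up over its catch tray

ROBOT

A 6-joint arm with a two-finger parallel gripper is mounted at the origin on the work surface. World frame = base frame: x ahead of the robot, y to its left, z up, the work surface at z = 0. Lengths are in m, angles in rad, forces in N, time in s.
With the tool pointing down it reaches from about 0.3 to 0.775 m from the base axis. Payload 14.6 kg.
Tool frame: the origin (TCP) lies midway between the tips of the shut fingers; the grasp point (between the pads) lies 19 mm behind it (ctrl.grip_depth is the distance from the TCP to the grasp point, in m); z points along the fingers, x is the direction in which the jaws open and shut, and the axes are right-handed (so a half turn about z gives the same grasp; the last joint's range is limited). The gripper opens to 94 mm and grips with 3 to 60 N. Pads are 16 mm wide; open, the fingers measure 119 mm over their backs; the gripper's body (75 mm by 177 mm) begins 78 mm behind the grasp point.
Start: joints at [-1.188, 0.3, 1.521, -0, 1.321, -0.067], TCP at [0.239, -0.495, 0.205] pointing down, gripper open.
Joint ranges: [-3.03, 3.03], [-0.79, 2.21], [0.23, 2.52], [-1.04, 4.18], [0, 3.07], [-2.55, 2.55]. Speed limits (rad/s): [2.22, 2.22, 2.57, 3.14, 3.14, 3.14].

INTERFACE

Orientations are given as [roll, pitch, yaw] about the fixed x, y, z axes, in that order (R = Rz(yaw) Ry(pitch) Rx(roll)).
In Python, from station import ctrl gives the robot as it stands.
- The arm moves only by the tool play_rows, never from a script. Its argument "steps" is a list that holds one entry, the list of rows, each a list of 7 numbers: the shift along the tool's x, y, z in cm, then the turn, a rotation vector about the tool's x, y, z in rad, then the opening, from 0 (shut) to 1 (fully open). In form: [[[x, y, z, ax, ay, az, hand], ...]]. A call has 1 to 20 rows; each row is the pose to reach, as a shift and turn from the pose measured when the call began, along the tool's axes at that moment; what a row does not reach only later rows make up. A row lasts 1/12 s, in which the tool goes at most 41.7 mm and 7.16 degrees, less where a joint would pass 70% of its speed; a pose out of reach is approached as far as the arm can. A call with a gripper value outside its range is refused whole. The fingers move at their own pace and stop on an object; "force" is the grip in N (left out, the last holds). Time passes only in rows, so rows that repeat a pose let the fingers close. It gives the time, the measured TCP pose, the force and the opening at its end, in the units of the state.
- ctrl.get_obs(): the state, without advancing time (a new reading comes with each control period).
- ctrl.camera(name): name is "scene" or "top" or "wrist"; returns a dict with "frame" (384x512x3 uint8, blue, green, red), "fovy" (degrees; the focal length in pixels is half the picture's height over the tangent of half this angle, whatever the lens; pixels are square), "cx", "cy" (the principal point, pixels), "world_to_cam" (4x4, takes a point from world to camera coordinates). Camera axes: x right, y up, looking along -z (the intrinsics and any distortion apply to the point x, -y, -z); pixel columns grow to the right and rows downward; lengths in m; the calibration is good to about 2 mm. A picture is of the moment at which its call begins. There is no depth.
- ctrl.hand_in(): hands the job in, once; it reports no verdict.
The state is a dict: "time_s": time; "qpos": joint angles; "joint_vel": joint speeds; "tau": joint torques, N m; "ee_pos": TCP position; "eef_rot": TCP orientation; "force": force on the tool from outside, world axes, zero at the start; "moment": the same for the moment, N m; "grip_width": finger opening in m.
Only numpy, scipy, OpenCV 4.12 (cv2) and the standard library are available. Lean on these libraries where they do the work, as an engineer would, in place of code of your own. Each camera call takes 0.05 s, during which the arm holds its last target. There are 200 camera calls.

TASK

Put the skimmer away: lift it off the two bricks and hang it by its eye on the free hook, between the other tools, without knocking them or the crucible. Slide the catch tray along the bench, without lifting it, so that the skimmer's pan hangs over the middle of it, and leave everything still.

Things in the scene. Friction and masses are not known exactly. Their poses are not given: they have to be found in the camera images.
- skimmer: dross skimmer, 200 mm long, about 0.15 kg: wood grip 22 mm wide, 18 mm thick, from x = -20 to +55 mm, flat round steel pan 54 mm across at one end, steel eye at the other. Origin in the grip's mid-plane; x along it to the eye, y across, z out of its upper face. It starts level, z up, mid-plane 73 mm above the bench, its ends on two bricks, the grip over the gap; pan centre x = -72 mm
- skim_eye (a point): centre of the skimmer's eye, a closed ring of 7 mm steel rod in the skimmer's x-y plane, opening 29 mm along x by 26 mm across; 76 mm from the skimmer's origin along x. The rod of the eye's far end runs across at 18 mm beyond this point and bears on the hook when hung
- skim_grip (a point): point in the middle of the skimmer's wood grip thickness and width, 64 mm from the eye's centre and near the tool's balance point; where it lies over the gap between the bricks
- skim_pan (a point): middle of the skimmer's pan, in the grip's mid-plane, 148 mm from the eye's centre; below the eye when hung
- hook_free: the empty hook, an inner one of four 72 mm apart. Bent 8 mm rod, dipped yellow; origin on the middle line of the hook rail, 275 mm above the bench; x away from the robot through the rack, y left along the rail, z up. Its rod's centre line runs through (x, z in mm) (-12, 7), (-26, 0), (-38, 2), (-56, 26): out to the robot's side, a dip, then steeply up to the tip. Rail's face at x = -10
- hook_free_seat (a point): top of the rod at the bottom of the free hook's dip, where the hung eye bears; 28 mm out from the hook's origin and 4.5 mm up
- hook_free_tip (a point): centre of the rounded upper end of the free hook's rod, 56 mm out from the hook's origin and 26 mm up
- rack: fixed green bench rack, 420 mm wide. Origin on the bench under the middle of the hook rail; x away from the robot, y left along the rail. Posts and feet (12 mm high, x = -115 to 75 mm) at y = -200 and 200 mm. Over the hooks a shelf of steel rods, 371 to 379 mm high, x = -109 to 52 mm, bars the way from straight above. A back bar (face x = -17 mm, 180 to 200 mm high) stands behind the hung grips
- hook_mid: a yellow bent rod hook like the free one, the other inner place, the brush hangs on it; origin and axes as for hook_free
- hook_left: a yellow bent rod hook like the free one, an end place of the rail, the ladle hangs on it; the tray starts below it; origin and axes as for hook_free
- hook_right: a yellow bent rod hook like the free one, the other end place, the trowel hangs on it; origin and axes as for hook_free
- tray: loose sheet steel catch tray standing on the bench under the rack, 140 mm (x) by 100 mm (y), 22 mm high, walls 3 mm, about 0.22 kg (varies). Origin in the middle of its underside; x away from the robot, y left. Its tail handle sticks out of the front (-x) wall
- tray_grip (a point): where to take the tray: on its flat bar handle (14 mm wide across y, 12 mm thick, from x = -68 to -156 mm, rising slightly to the robot), 125 mm in front of the tray's origin, 32 mm above the bench. The shelf's front edge is almost overhead, so come in tilted
- bricks: two fixed fire bricks 57 x 114 x 64 mm high, standing parallel with a 70 mm gap along x; origin on the bench between them, y along the bricks
- crucible: loose graphite crucible, 92 mm across, 105 mm high, about 0.7 kg; origin under its centre; leave alone
- ladle: small casting ladle, round dark bowl 52 mm across, dark wood handle; mass about 0.17 kg; hangs by an eye and a grip of the same size as the skimmer's, 200 mm long over all, loose on its hook. Origin at the eye's top where it bears; x away from the robot, z up
- ladle_end (a point): middle of the ladle's lower end, 166 mm below its origin
- brush: wire brush, brass bristle block 36 mm wide, red handle; hangs by an eye and a grip of the same size as the skimmer's, 200 mm long over all, loose on its hook. Origin at the eye's top where it bears; x away from the robot, z up
- brush_end (a point): middle of the brush's lower end, 166 mm below its origin
- trowel: moulder's trowel, round-nosed flat steel blade 46 mm wide, pale wood handle; hangs by an eye and a grip of the same size as the skimmer's, 200 mm long over all, loose on its hook. Origin at the eye's top where it bears; x away from the robot, z up
- trowel_end (a point): middle of the trowel's lower end, 166 mm below its origin
Mind the look-alikes: they are no part of the job. Leave any turquoise look-alike of the skimmer alone.

How it is judged:
On the way, in this order (a step that is already met when the one before it is completed fails the run):
1. the skimmer is lifted well clear of the bricks (height (world z) of skim_grip above 0.13 m), for 0.1 s.
2. the skimmer hangs straight down by its eye on the free hook, nothing of the robot holding it (x of skim_eye in the frame of hook_free between -0.05 and -0.012 m and y of skim_eye in the frame of hook_free between -0.014 and 0.014 m and z of skim_eye in the frame of hook_free between -0.025 and 0.003 m and z of skim_pan in the frame of hook_free below -0.14 m and contact force between the fingers and skimmer below 0.1 N), for 0.3 s.
At the end, for the whole second after the job is handed in: The skimmer hangs still, straight down by its eye on the free hook (within 14 mm sideways), its pan over the tray's middle (25 mm left-right, 45 mm front-back), tray flat on the bench; hung tools' lower ends within 20 mm and crucible within 15 mm of where they were; all let go and at rest (x of skim_eye in the frame of hook_free between -0.05 and -0.012 m and y of skim_eye in the frame of hook_free between -0.014 and 0.014 m and z of skim_eye in the frame of hook_free between -0.025 and 0.003 m and z of skim_pan in the frame of hook_free below -0.14 m and y of skim_pan in the frame of tray between -0.025 and 0.025 m and x of skim_pan in the frame of tray between -0.045 and 0.045 m and angle between tray's own z axis and vertical below 0.08 rad and height (world z) of tray below 0.01 m and linear speed of each of skimmer, ladle, brush, trowel below 0.03 m/s and linear speed of tray below 0.02 m/s and distance of each of ladle_end, brush_end, trowel_end from where it was at the start of the episode below 0.02 m and distance of crucible from where it was at the start of the episode below 0.015 m); the robot touches nothing.
It fails at once if the tray is lifted off the bench or tipped (height (world z) of tray above 0.025 m or angle between tray's own z axis and vertical above 0.3 rad).
It fails at once if a neighbouring tool is knocked: its lower end moves more than 30 mm (distance of any of ladle_end, brush_end, trowel_end from where it was at the start of the episode above 0.03 m).
It fails at once if the crucible is pushed or tipped (distance of crucible from where it was at the start of the episode above 0.02 m or angle between crucible's own z axis and vertical above 0.15 rad).
It fails at once if the skimmer is dropped to the bench (height (world z) of skim_eye below 0.045 m).
It also fails if it takes over 70 s, if anything falls off the work surface, if the arm or the gripper's body presses on something with over 40 N, if the wrist force passes 120 N, or if a joint passes its speed limit or range.

## Working session

There is one attempt and no reset: what is moved stays moved. The work goes in short steps, Python scripts to look and compute and a tool call to move; the robot and the scene stay as the last step left them, time stands still between calls to the robot, and variables do not carry over. Pictures are saved under pics/ and viewed, about 8 in all and at most 12, crops included, and the job is handed in when it is done.

Besides the shell and the picture viewer there is one more tool, called after "Emit:" in YAML: its name, and indented under it one key for each argument. play_rows: Moves the arm, as the interface text tells. Its arguments: {"type":"object","properties":{"steps":{"type":"array"},"force":{"type":"number"}},"required":["steps"]}

```bash
ls; mkdir -p pics; cat > h.py <<'E'
import numpy as np, cv2
from station import ctrl
from scipy.spatial.transform import Rotation as R
def cam(n):
    c=ctrl.camera(n); c['f']=c['frame'].shape[0]/2/np.tan(np.radians(c['fovy'])/2); return c
def ray(c,u,v):
    T=np.array(c['world_to_cam']); d=np.array([(u-c['cx'])/c['f'],-(v-c['cy'])/c['f'],-1.])
    Rr=T[:3,:3]; return -Rr.T@T[:3,3], Rr.T@d
def onz(c,u,v,z):
    o,d=ray(c,u,v); return o+d*(z-o[2])/d[2]
def onx(c,u,v,x):
    o,d=ray(c,u,v); return o+d*(x-o[0])/d[0]
def proj(c,p):
    T=np.array(c['world_to_cam']); q=T[:3,:3]@np.array(p)+T[:3,3]
    return np.array([c['cx']+c['f']*q[0]/-q[2], c['cy']-c['f']*q[1]/-q[2]])
def tri(c1,p1,c2,p2):
    o1,d1=ray(c1,*p1);o2,d2=ray(c2,*p2)
    A=np.stack([d1,-d2],1); s=np.linalg.lstsq(A,o2-o1,rcond=None)[0]
    a=o1+d1*s[0];b=o2+d2*s[1]; return (a+b)/2,np.linalg.norm(a-b)
def rel(pos,Rw):
    """shift (cm) and rotvec in tool axes to reach world pos, rotation matrix"""
    o=ctrl.get_obs(); R0=rot(o); return R0.T@(np.array(pos)-o['ee_pos'])*100, R.from_matrix(R0.T@Rw).as_rotvec()
def rot(o):
    e=np.array(o['eef_rot']); return e if e.shape==(3,3) else R.from_euler('xyz',e).as_matrix()
E
python3 - <<'E'
from h import *
o=ctrl.get_obs(); print({k:np.round(v,3).tolist() for k,v in o.items()})
ims=[]
for n in('scene','top'):
    c=cam(n); print(n,c['fovy'],c['cx'],c['cy'],[k for k in c],np.round(ray(c,256,192),3).tolist()); cv2.imwrite(f'pics/{n}0.png',cv2.resize(c['frame'],(800,600)))
E
```

```text
pics
{'time_s': 0.0, 'qpos': [-1.188, 0.3, 1.522, -0.0, 1.321, -0.067], 'joint_vel': [-0.002, -0.001, 0.002, 0.002, -0.001, 0.001], 'tau': [0.0, -53.181, -35.274, 0.071, 0.024, -0.0], 'ee_pos': [0.239, -0.495, 0.205], 'eef_rot': [-3.142, 0.001, -1.121], 'force': [0.019, -0.333, -0.059], 'moment': [-0.012, 0.001, 0.047], 'grip_width': 0.094}
scene 46.50882550020469 245.54170165100513 194.88249551628357 ['frame', 'fovy', 'cx', 'cy', 'world_to_cam', 'f'] [[1.437, 0.651, 1.044], [-0.687, -0.385, -0.617]]
top 54.91724856924333 252.08311350304385 191.0175202651594 ['frame', 'fovy', 'cx', 'cy', 'world_to_cam', 'f'] [[0.421, 0.099, 1.483], [0.081, -0.04, -0.996]]
```

View pics/scene0.png

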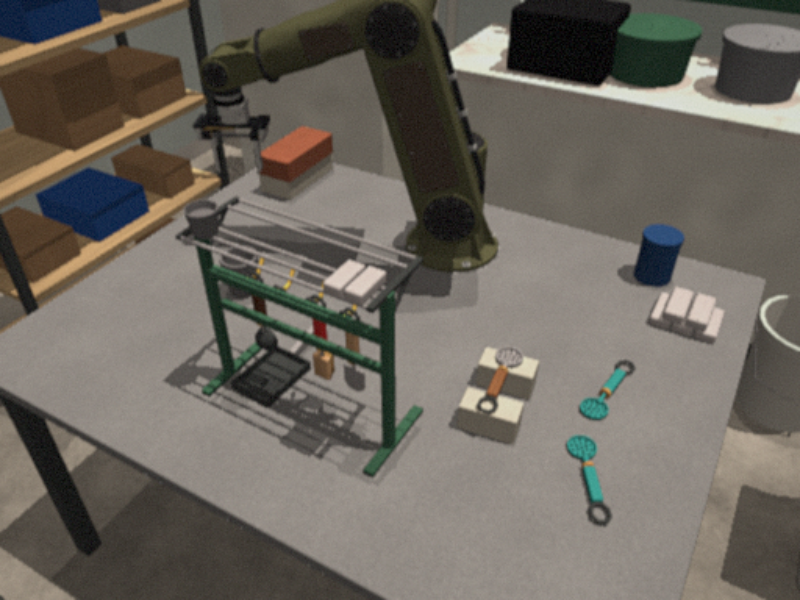

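View pics/top0.png

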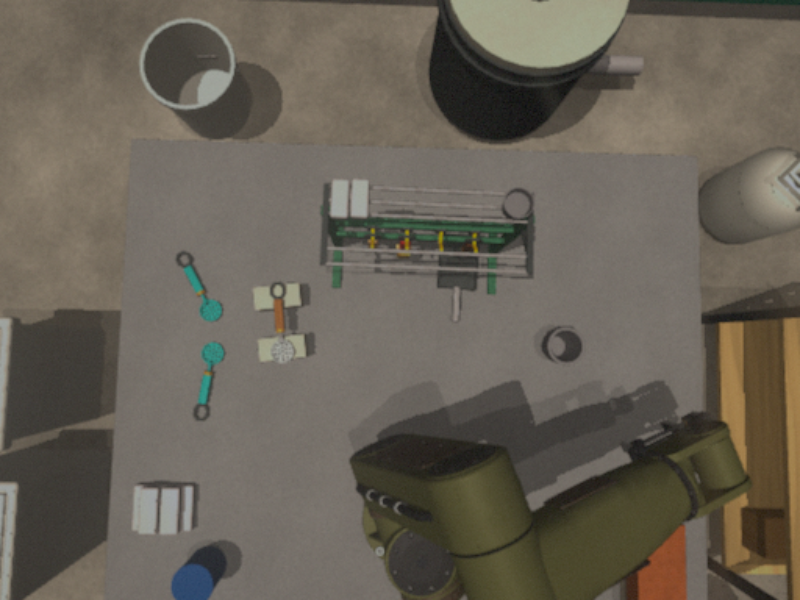

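The top view shows the candidates: the orange-gripped skimmer on the bricks at (280,320), and turquoise look-alikes at (200,285) and (207,380). The hooks are at (373..474,240), with the free one third from the left at (441,240). The tray handle is at (457,305) and the crucible at (563,345). I choose the orange one on the bricks. Next I measure and take a crop.

```bash
python3 - <<'E'
from h import *
c=cam('top'); s=cam('scene')
def blobs(c,lo,hi,mn=4):
    h=cv2.cvtColor(c['frame'],cv2.COLOR_BGR2HSV); m=cv2.inRange(h,np.array(lo),np.array(hi))
    n,l,st,ce=cv2.connectedComponentsWithStats(m); return [(st[i].tolist(),np.round(ce[i],1).tolist()) for i in range(1,n) if st[i][4]>=mn]
for k,(lo,hi) in {'yellow':((20,120,90),(33,255,255)),'orange':((5,140,90),(16,255,255)),'green':((65,80,30),(88,255,200))}.items():
    for nm,cc in(('top',c),('scene',s)): print(k,nm,blobs(cc,lo,hi,6)[:12])
S=.64
for n,p,z in[('eye',(278,290),.073),('pan',(283,349),.073),('grip',(280,318),.082),('freehook',(441,240),.285),('handletip',(456,320),.035),('handleroot',(458,288),.025),('cruc',(563,345),.1)]:
    print(n,onz(c,p[0]*S,p[1]*S,z).round(3))
a=c['frame'][100:240,150:370]; cv2.imwrite('pics/crop1.png',cv2.resize(a,(792,504),interpolation=cv2.INTER_CUBIC))
b=s['frame'][120:300,110:350]; cv2.imwrite('pics/crop2.png',cv2.resize(b,(792,594),interpolation=cv2.INTER_CUBIC))
E
```

```text
yellow top [([237, 146, 3, 4, 11], [238.1, 147.4]), ([259, 147, 3, 4, 11], [260.1, 148.4]), ([280, 148, 4, 13, 36], [281.8, 153.8]), ([302, 149, 3, 4, 9], [303.1, 150.3]), ([237, 151, 3, 8, 22], [237.9, 154.5]), ([259, 152, 3, 8, 19], [259.9, 155.4]), ([302, 154, 4, 8, 22], [303.6, 157.4]), ([256, 162, 6, 2, 10], [258.2, 162.6]), ([486, 362, 9, 3, 11], [490.6, 362.5]), ([499, 362, 5, 5, 19], [500.6, 364.1])]
yellow scene [([166, 165, 3, 4, 7], [166.9, 166.6]), ([164, 172, 3, 3, 6], [164.7, 173.2]), ([186, 173, 2, 4, 8], [186.5, 174.5]), ([182, 179, 4, 7, 14], [183.6, 182.1]), ([204, 187, 3, 4, 7], [205.0, 188.4]), ([226, 195, 2, 4, 6], [226.5, 196.5])]
orange top [([176, 192, 6, 19, 83], [178.1, 200.9]), ([408, 336, 31, 48, 1060], [425.3, 365.0])]
orange scene [([167, 82, 45, 24, 537], [188.4, 93.0]), ([312, 235, 13, 19, 122], [318.0, 243.9]), ([386, 249, 5, 4, 9], [388.1, 250.3])]
green top [([453, 0, 14, 1, 14], [459.5, 0.0]), ([468, 0, 44, 3, 93], [492.6, 0.7]), ([243, 141, 86, 15, 331], [293.1, 146.2]), ([283, 142, 9, 1, 9], [287.0, 142.0]), ([312, 143, 6, 1, 6], [314.5, 143.0]), ([215, 146, 7, 5, 15], [217.7, 148.8]), ([229, 149, 5, 2, 9], [230.8, 149.4]), ([247, 150, 8, 3, 18], [250.4, 150.7]), ([266, 151, 14, 3, 34], [273.2, 151.8]), ([284, 151, 15, 4, 40], [291.4, 152.2]), ([214, 161, 4, 6, 22], [215.5, 163.3]), ([312, 165, 5, 7, 28], [314.4, 167.6])]
green scene [([458, 0, 54, 8, 182], [490.3, 2.3]), ([392, 9, 57, 46, 1561], [418.9, 29.3]), ([127, 159, 143, 145, 2474], [199.4, 219.3]), ([387, 236, 14, 15, 102], [393.4, 242.5]), ([371, 251, 18, 17, 208], [380.1, 260.4]), ([363, 279, 19, 16, 231], [372.0, 286.0]), ([373, 299, 13, 23, 187], [378.9, 309.7])]
eye [0.554 0.341 0.073]
pan [0.411 0.323 0.073]
grip [0.486 0.332 0.082]
freehook [ 0.648 -0.033  0.285]
handletip [ 0.492 -0.101  0.035]
handleroot [ 0.574 -0.107  0.025]
cruc [ 0.434 -0.352  0.1  ]
```

View pics/crop1.png

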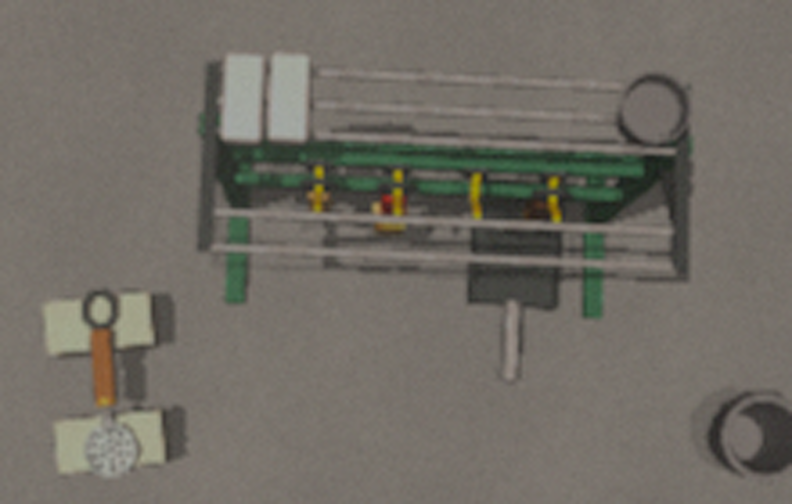

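View pics/crop2.png

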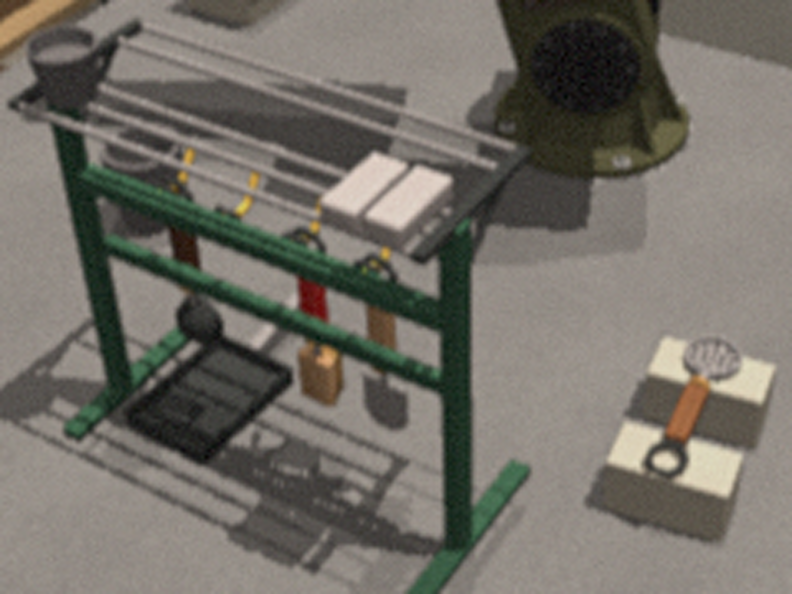

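Crop 1 confirms the choice: orange grip, pan at (110,447) and eye at (100,308), resting on the pale bricks. In crop 2 the empty hook is at (248,195), between the ladle (185,240) and the red brush (312,290). The tray is at (210,400), under the ladle.

```bash
python3 - <<'E'
from h import *
c=cam('top'); s=cam('scene')
f=lambda x,y:(150+x/3.6-.5+.14,100+y/3.6-.5+.14)
g=lambda x,y:(110+x/3.3-.35,120+y/3.3-.35)
eye=onz(c,*f(100,308),.073);pan=onz(c,*f(110,447),.073);gr=onz(c,178.1,200.9,.082)
print('eye',eye,'pan',pan,np.linalg.norm(eye-pan),'yaw',np.arctan2(*(eye-pan)[1::-1]),'grip',gr,np.linalg.norm(gr[:2]-eye[:2]))
# hook roots z~.282
P=[onz(c,u,v,.282) for u,v in((238.1,146),(260.1,147),(281.8,148),(303.1,149))]
print(np.round(P,4).tolist(),'spacing',np.linalg.norm(np.diff(P,axis=0),axis=1),'yaw of rail normal',np.arctan2((P[0]-P[3])[1],(P[0]-P[3])[0])-np.pi/2)
print('tip',tri(c,f(477,219),s,g(254,172)), 'on z',onz(c,*f(477,219),.301))
for n,p in(('shelfrear',(620,87)),('shelfrodL',(215,212)),('shelfrodR',(670,231)),('frontL',(213,246)),('frontR',(668,266))): print(n,onz(c,*f(*p),.375).round(4))
for n,p,z in(('trayFL',(469,299),.022),('trayFR',(557,307),.022),('htip',(510,379),.036),('hroot',(512,301),.028),('footL',(236,302),.012),('footR',(595,317),.012)): print(n,onz(c,*f(*p),z).round(4))
print('tri ladle bowl',ray(s,*g(200,318)))
E
```

```text
eye [0.55595708 0.34261996 0.073     ] pan [0.40959435 0.32687093 0.073     ] 0.14720761313263633 yaw 0.107190304738991 grip [0.49561466 0.33634781 0.082     ] 0.06066751724502239
[[0.6701, 0.1125, 0.282], [0.6686, 0.04, 0.282], [0.6671, -0.0319, 0.282], [0.6656, -0.1026, 0.282]] spacing [0.07259201 0.07183821 0.07074305] yaw of rail normal -0.020884193323827738
tip (array([ 0.62337913, -0.03278363,  0.29916275]), np.float64(0.0027579060668641723)) on z [ 0.62229205 -0.03141193  0.301     ]
shelfrear [ 0.7267 -0.1443  0.375 ]
shelfrodL [0.6102 0.1974 0.375 ]
shelfrodR [ 0.6035 -0.1874  0.375 ]
frontL [0.5814 0.1982 0.375 ]
frontR [ 0.5735 -0.1857  0.375 ]
trayFL [ 0.58   -0.0544  0.022 ]
trayFR [ 0.5733 -0.1524  0.022 ]
htip [ 0.4916 -0.099   0.036 ]
hroot [ 0.5782 -0.1014  0.028 ]
footL [0.5718 0.2035 0.012 ]
footR [ 0.5641 -0.1969  0.012 ]
tri ladle bowl (array([1.4373384 , 0.65091059, 1.04441285]), array([-0.56051511, -0.53409722, -0.6566523 ]))
```

Emit:
play_rows:
  steps:
    - [[0,0,-14,0,0,0,1],[0,0,-14,0,0,0,1],[0,0,-14,0,0,0,1],[0,0,-14,0,0,0,1],[0,0,-14,0,0,0,1],[0,0,-14,0,0,0,1]]

```text
time_s: 0.8
ee_pos: [0.2391, -0.4953, 0.3452]
eef_rot: [3.142, -0.0, -1.121]
force: [0.2, 0.8, -0.6]
grip_width: 0.094
```

Emit:
play_rows:
  steps:
    - [[-63.5,-59.6,0,0,0,-2.79,1],[-63.5,-59.6,0,0,0,-2.79,1],[-63.5,-59.6,0,0,0,-2.79,1],[-63.5,-59.6,0,0,0,-2.79,1],[-63.5,-59.6,0,0,0,-2.79,1],[-63.5,-59.6,0,0,0,-2.79,1],[-63.5,-59.6,0,0,0,-2.79,1],[-63.5,-59.6,0,0,0,-2.79,1],[-63.5,-59.6,0,0,0,-2.79,1],[-63.5,-59.6,0,0,0,-2.79,1],[-63.5,-59.6,0,0,0,-2.79,1],[-63.5,-59.6,0,0,0,-2.79,1],[-63.5,-59.6,0,0,0,-2.79,1],[-63.5,-59.6,0,0,0,-2.79,1],[-63.5,-59.6,0,0,0,-2.79,1],[-63.5,-59.6,0,0,0,-2.79,1],[-63.5,-59.6,0,0,0,-2.79,1],[-63.5,-59.6,0,0,0,-2.79,1],[-63.5,-59.6,0,0,0,-2.79,1],[-63.5,-59.6,0,0,0,-2.79,1]]

```text
time_s: 2.47
ee_pos: [0.4883, 0.3019, 0.3427]
eef_rot: [-3.139, 0.002, 1.385]
force: [0.7, -0.6, -0.2]
grip_width: 0.0939
```

```bash
python3 - <<'E'
from h import *
o=ctrl.get_obs();print(o['qpos'],o['ee_pos'],o['eef_rot'])
def RW(psi,tilt): # jaw x = +left of psi heading; tilt 0 = down, >0 leaning back (tips toward -heading)
    h=np.array([np.cos(psi),np.sin(psi),0]);l=np.array([-h[1],h[0],0]);z=-np.cos(tilt)*np.array([0,0,1])-np.sin(tilt)*h
    return np.stack([l,np.cross(z,l),z],1)
print(rel([.5,.337,.25],RW(.105,0)))
print(rel([.5,.337,.25],RW(.105,.5)))
E
```

```text
[ 4.90081675e-01  2.98250231e-01  1.21097950e+00 -2.09038380e-04
  1.63553738e+00 -8.95377498e-01] [0.48831835 0.30193322 0.34274998] [-3.13924561e+00  2.14757548e-03  1.38544850e+00]
(array([3.68180608, 0.52366553, 9.26590885]), array([-0.0026423 ,  0.00179174, -0.2903501 ]))
(array([3.68180608, 0.52366553, 9.26590885]), array([ 0.49381105, -0.07082123, -0.28467534]))
```

Emit:
play_rows:
  steps:
    - [[3.7,0.5,9.2,0.0,0.0,-0.29,1],[3.7,0.5,9.2,0.0,0.0,-0.29,1],[3.7,0.5,9.2,0.0,0.0,-0.29,1],[3.7,0.5,9.2,0.0,0.0,-0.29,1],[3.7,0.5,9.2,0.0,0.0,-0.29,1]]

```text
time_s: 2.88
ee_pos: [0.4993, 0.3369, 0.2492]
eef_rot: [-3.136, 0.003, 1.674]
force: [0.7, 0.7, 1.0]
grip_width: 0.0941
```

```bash
python3 - <<'E'
from h import *
o=ctrl.get_obs();print(o['qpos'].round(4),o['ee_pos'],o['eef_rot'])
c=cam('wrist');cv2.imwrite('pics/w1.png',cv2.resize(c['frame'],(640,480)))
for n,p in(('eye',[.556,.3426,.073]),('pan',[.4096,.3269,.073]),('grip',[.4923,.336,.073])):print(n,proj(c,p)*1.25)
E
```

```text
[ 5.3290e-01  3.9530e-01  1.2926e+00 -1.0000e-04  1.4603e+00 -1.1409e+00] [0.49926375 0.33694484 0.24918394] [-3.13566956e+00  2.87697739e-03  1.67384028e+00]
eye [320.20722479 272.41093854]
pan [319.56999778 127.5259449 ]
grip [320.17143094 212.96746447]
```

View pics/w1.png

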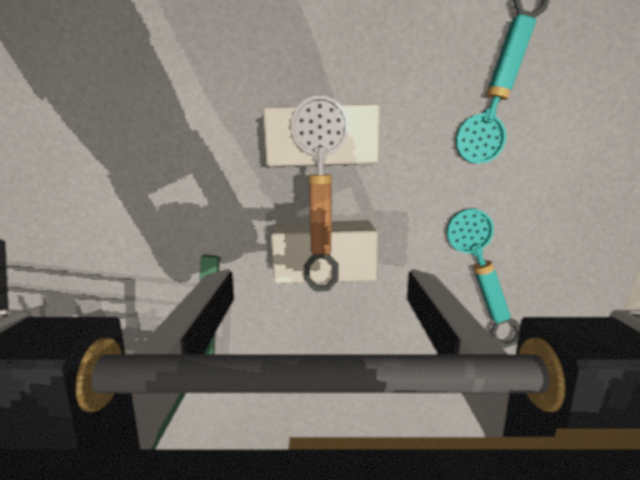

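Picture 5 (wrist view): the eye at (321,272) and pan at (320,126) match the predicted pixels within 2 px. I will grasp leaning back 45°, so that when hung the tool comes in 45° below horizontal.

```bash
cat >> h.py <<'E'
def RW(psi,tilt):
    h=np.array([np.cos(psi),np.sin(psi),0]);l=np.array([-h[1],h[0],0]);z=-np.cos(tilt)*np.array([0,0,1])-np.sin(tilt)*h
    return np.stack([l,np.cross(z,l),z],1)
E
python3 - <<'E'
from h import *
print(rel([.540,.341,.140],RW(.107,np.pi/4)))
E
```

```text
(array([ 0.01461469,  4.07236695, 11.10142962]), array([ 7.82506030e-01, -4.55083023e-04, -5.03085300e-03]))
```

Emit:
play_rows:
  steps:
    - [[0,1,2,0.12,0,0,0.6],[0,1,4,0.24,0,0,0.6],[0,2,5,0.36,0,0,0.6],[0,3,7,0.48,0,0,0.6],[0,3.5,9,0.6,0,0,0.6],[0,4.1,10,0.7,0,0,0.6],[0,4.1,11.1,0.783,0,-0.005,0.6],[0,4.1,11.1,0.783,0,-0.005,0.6],[0,4.1,11.1,0.783,0,-0.005,0.6]]

```text
time_s: 3.68
ee_pos: [0.5408, 0.3403, 0.1394]
eef_rot: [-2.357, 0.001, 1.676]
force: [-0.5, 0.3, 1.0]
grip_width: 0.0563
```

```bash
python3 - <<'E'
from h import *
o=ctrl.get_obs();print(o['qpos'].round(4).tolist(),o['ee_pos'],o['eef_rot'])
print(rel([.4693,.3333,.0695],RW(.107,np.pi/4)))
c=cam('wrist')
h=cv2.cvtColor(c['frame'],cv2.COLOR_BGR2HSV);m=cv2.inRange(h,(5,140,60),(16,255,255));print('orange centroid',np.argwhere(m).mean(0)[::-1],'pred',proj(c,[.497,.3365,.078]))
# kinematics: fit L6,h from this + known
from scipy.optimize import least_squares
D=[([-1.188,.3,1.5215,0,1.321,-.067],[.239,-.495,.205]),([.490082,.29825,1.21098,-.0002,1.63554,-.8954],[.48832,.30193,.34275]),([.5329,.3953,1.2926,-.0001,1.4603,-1.1409],[.49926,.33694,.24918]),(o['qpos'],o['ee_pos'])]
Ry=lambda a:R.from_euler('y',a);Rz=lambda a:R.from_euler('z',a)
def fk(p,q):
    a1,H,L2,e,L3,L6=p;A=Rz(q[0]);B=A*Ry(q[1]);C=B*Ry(q[2]);W=C*Rz(q[3])*Ry(q[4])
    return A.apply([a1,0,H])+B.apply([0,0,L2])+C.apply([e,0,L3])+W.apply([0,0,L6])
r=least_squares(lambda p:np.concatenate([fk(p,q)-x for q,x in D]),[0,.3,.42,.03,.45,.3]);print(r.x,np.abs(r.fun).max())
E
```

```text
[0.4133, 1.0795, 0.6028, 0.2682, 2.2023, -1.1878] [0.54082138 0.34032747 0.13935667] [-2.35709610e+00  7.44606098e-04  1.67577369e+00]
(array([ 0.0557579 , -0.15100449, 10.02100648]), array([ 0.00090086, -0.00090282, -0.00195714]))
orange centroid [255.80379747 223.84177215] pred [256.66809436 208.70480071]
[-0.0226936   0.23413504  0.51183443  0.04046112  0.44532196  0.36347856] 0.03371697638197743
```

```bash
python3 - <<'E'
from h import *
from scipy.optimize import least_squares
o=ctrl.get_obs()
D=[([-1.188,.3,1.5215,0,1.321,-.067],[.239,-.495,.205]),([.490082,.29825,1.21098,-.0002,1.63554,-.8954],[.48832,.30193,.34275]),([.5329,.3953,1.2926,-.0001,1.4603,-1.1409],[.49926,.33694,.24918]),(o['qpos'],o['ee_pos'])]
Ry=lambda a:R.from_euler('y',a);Rz=lambda a:R.from_euler('z',a)
def fk(p,q):
    a1,H,L2,e,L3,L6=p;A=Rz(q[0]);B=A*Ry(q[1]);C=B*Ry(q[2]);W=C*Rz(-q[3])*Ry(q[4])
    return A.apply([a1,0,H])+B.apply([0,0,L2])+C.apply([e,0,L3])+W.apply([0,0,L6])
r=least_squares(lambda p:np.concatenate([fk(p,q)-x for q,x in D]),[0,.3,.42,.03,.45,.3]);print(r.x,np.abs(r.fun).max())
c=cam('wrist');cv2.imwrite('pics/w2.png',c['frame'])
h=cv2.cvtColor(c['frame'],cv2.COLOR_BGR2HSV);m=cv2.inRange(h,(5,140,60),(16,255,255));a=np.argwhere(m);print(a.min(0),a.max(0),len(a))
d=np.array([.9943,.1068,0]);O=np.array([.4808,.3345,.073])
for x in(-72,-20,55,76,94):print(x,proj(c,O+d*x/1000))
E
```

```text
[ 0.09584393  0.1641398   0.05676938  0.04002813  0.45571212 -0.1185308 ] 0.06601626098454971
[148 142] [358 402] 169
-72 [255.68033684 140.85216524]
-20 [255.75225807 179.97026619]
55 [255.8820811  250.58127086]
76 [255.9256425  274.27440506]
94 [255.96610616 296.28266823]
```

View pics/w2.png

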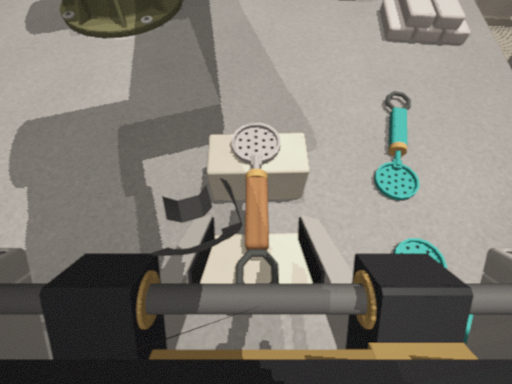

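Picture 6: pan (256,144), grip spanning rows 175–248 and centred at column 256 between the fingers. Everything is within about 3 px of the prediction, so I go in and grasp.

Emit:
play_rows:
  steps:
    - [[0.05,-0.1,3,0,0,0,0.6],[0.05,-0.15,6,0,0,0,0.6],[0.05,-0.15,8,0,0,0,0.6],[0.05,-0.15,9.5,0,0,0,0.6],[0.05,-0.15,10,0,0,0,0.6],[0.05,-0.15,10,0,0,0,0.6]]

```text
time_s: 4.28
ee_pos: [0.4697, 0.3346, 0.0754]
eef_rot: [-2.367, -0.002, 1.678]
force: [0.3, 1.1, 0.5]
grip_width: 0.056
```

Emit:
play_rows:
  steps:
    - [[0,0,0,0,0,0,0],[0,0,0,0,0,0,0],[0,0,0,0,0,0,0],[0,0,0,0,0,0,0],[0,0,0,0,0,0,0],[0,0,0,0,0,0,0],[0,0,0,0,0,0,0]]
  force: 50

```text
time_s: 4.87
ee_pos: [0.4699, 0.3345, 0.0754]
eef_rot: [-2.367, -0.002, 1.678]
force: [0.5, -0.6, 1.1]
grip_width: 0.0214
```

```bash
python3 - <<'E'
from h import *
o=ctrl.get_obs();print(o['qpos'].round(4).tolist(),o['ee_pos'],o['eef_rot'],o['grip_width'],o['force'])
E
```

```text
[0.4449, 0.9468, 0.9948, 0.2523, 1.9344, -1.2348] [0.46985221 0.33448297 0.0753579 ] [-2.36691062e+00 -2.09851594e-03  1.67782214e+00] 0.021379401853840026 [ 0.5477207  -0.59409629  1.07401246]
```

The grip stopped about 6 mm short, so I open slightly, go deeper and regrip.

Emit:
play_rows:
  steps:
    - [[0,0,0,0,0,0,0.45],[0,0,0,0,0,0,0.45],[0.1,0.4,0.4,-0.01,0,0,0.45],[0.1,0.4,0.45,-0.01,0,0,0.45],[0.1,0.4,0.45,-0.01,0,0,0.45],[0.1,0.4,0.45,-0.01,0,0,0.45]]

```text
time_s: 5.37
ee_pos: [0.4693, 0.3355, 0.0693]
eef_rot: [-2.377, -0.002, 1.678]
force: [-0.0, 0.4, 0.2]
grip_width: 0.0423
```

```bash
python3 - <<'E'
from h import *
o=ctrl.get_obs();print(o['qpos'].round(4).tolist(),o['ee_pos'],o['eef_rot'],o['grip_width'],o['force'])
print(rel([.4693,.3333,.0695],RW(.107,np.pi/4)))
E
```

```text
[0.4473, 0.9479, 1.0035, 0.2495, 1.9153, -1.2363] [0.46933417 0.33550387 0.06926883] [-2.37661401e+00 -2.06718117e-03  1.67794809e+00] 0.04232370702671904 [-0.01363574  0.40351699  0.2248245 ]
(array([-0.21870897, -0.03577595,  0.00167263]), array([ 0.02041936, -0.00137038,  0.00155515]))
```

Emit:
play_rows:
  steps:
    - [[-0.2,0,0,0.02,0,0,0.45],[-0.2,0,0,0.02,0,0,0.45],[-0.2,0,0,0.02,0,0,0],[-0.2,0,0,0.02,0,0,0],[-0.2,0,0,0.02,0,0,0],[-0.2,0,0,0.02,0,0,0],[-0.2,0,0,0.02,0,0,0],[-0.2,0,0,0.02,0,0,0],[-0.2,0,0,0.02,0,0,0],[-0.2,-1,-1,0.02,0,0,0],[-0.2,-2,-2,0.02,0,0,0],[-0.2,-3,-3,0.02,0,0,0],[-0.2,-4.5,-4.5,0.02,0,0,0],[-0.2,-6,-6,0.02,0,0,0],[-0.2,-7.5,-7.5,0.02,0,0,0],[-0.2,-8.5,-8.5,0.02,0,0,0],[-0.2,-8.5,-8.5,0.02,0,0,0],[-0.2,-8.5,-8.5,0.02,0,0,0]]
  force: 55

```text
time_s: 6.87
ee_pos: [0.4672, 0.3331, 0.19]
eef_rot: [-2.358, -0.003, 1.678]
force: [-0.1, 0.7, -2.1]
grip_width: 0.0215
```

```bash
cat > k.py <<'E'
from h import *
from scipy.optimize import least_squares
D=[([-1.188,.3,1.5215,0,1.321,-.067],[.239,-.495,.205]),([.490082,.29825,1.21098,-.0002,1.63554,-.8954],[.48832,.30193,.34275]),([.5329,.3953,1.2926,-.0001,1.4603,-1.1409],[.49926,.33694,.24918]),
([0.4449, 0.9468, 0.9948, 0.2523, 1.9344, -1.2348],[0.46985221,0.33448297,0.0753579]),([0.4473, 0.9479, 1.0035, 0.2495, 1.9153, -1.2363],[0.46933417,0.33550387,0.06926883]),([0.4133, 1.0795, 0.6028, 0.2682, 2.2023, -1.1878],[0.54082138,0.34032747,0.13935667])]
Ry=lambda a:R.from_euler('y',a);Rz=lambda a:R.from_euler('z',a)
def fk(p,q):
    a1,H,L2,e,L3,L6=p;A=Rz(q[0]);B=A*Ry(q[1]);C=B*Ry(q[2]);W=C*Rz(q[3])*Ry(q[4])
    return A.apply([a1,0,H])+B.apply([0,0,L2])+C.apply([e,0,L3])+W.apply([0,0,L6]),W*Rz(q[5])
E
python3 - <<'E'
from k import *
o=ctrl.get_obs();print(o['qpos'].round(4).tolist(),o['ee_pos'],o['eef_rot'],o['grip_width'],o['force'])
D.append((o['qpos'],o['ee_pos']))
for x0 in([0,.3,.42,.03,.45,.3],[0,.2,.42,.03,.45,.25],[0,.35,.42,.03,.45,.4]):
    r=least_squares(lambda p:np.concatenate([fk(p,q)[0]-x for q,x in D]),x0);print(r.x.round(4));print(r.fun.reshape(-1,3).round(4).tolist())
    break
print(fk(r.x,o['qpos'])[1].as_matrix().round(3),rot(o).round(3))
E
```

```text
[0.4438, 0.8317, 0.9303, 0.2782, 2.1162, -1.1823] [0.4672458  0.33305597 0.1900288 ] [-2.35820743 -0.00252314  1.67792484] 0.02148538187656629 [-0.1340655   0.7479403  -2.10973925]
[-0.015   0.1959  0.5459  0.0112  0.427   0.3866]
[[-0.031, -0.0215, 0.009], [0.0155, -0.0332, 0.0034], [0.0308, -0.0243, 0.0029], [0.0031, -0.0091, -0.002], [0.0043, -0.0086, -0.0028], [0.0021, -0.0119, -0.0182], [-0.0111, -0.0157, 0.0076]]
[[ 0.107 -0.704 -0.702]
 [-0.994 -0.078 -0.074]
 [-0.003  0.706 -0.709]] [[-0.107  0.704 -0.702]
 [ 0.994  0.078 -0.074]
 [ 0.003 -0.706 -0.709]]
```

Lifted: 2.1 N on the wrist, width 21.5 mm. The fit lacks a lateral offset, so I refit and check the hang pose in the joints.

```bash
cat >> k.py <<'E'
D.append(([0.4438, 0.8317, 0.9303, 0.2782, 2.1162, -1.1823],[0.4672458,0.33305597,0.1900288]))
def fk(p,q):
    a1,H,L2,e,L3,L6,b=p;A=Rz(q[0]);B=A*Ry(q[1]);C=B*Ry(q[2]);W=C*Rz(q[3])*Ry(q[4])
    return A.apply([a1,b,H])+B.apply([0,0,L2])+C.apply([e,0,L3])+W.apply([0,0,L6]),W*Rz(q[5]+np.pi)
fit=least_squares(lambda p:np.concatenate([fk(p,q)[0]-x for q,x in D]),[0,.3,.42,.03,.45,.3,.03]);P=fit.x
lo=np.array([-3.03,-.79,.23,-1.04,0,-2.55]);hi=np.array([3.03,2.21,2.52,4.18,3.07,2.55])
def ik(pos,Rw,q0):
    def f(q):
        x,r=fk(P,q); return np.r_[(x-pos)*10,(R.from_matrix(Rw).inv()*r).as_rotvec()]
    return least_squares(f,np.clip(q0,lo+.01,hi-.01),bounds=(lo,hi))
E
python3 - <<'E'
from k import *
print(P.round(4),np.abs(fit.fun).max())
o=ctrl.get_obs();psi=-.02;d=np.array([np.cos(psi),np.sin(psi),0])
for tau in(0,20,30,40,45,50,55):
    T=np.radians(tau)-np.pi/2 # lean: pointing forward
    pt=np.array([.682,-.032,0])-.028*d; pt[2]=.265-.084
    Rw=RW(psi,T); 
    for q0 in([0,.3,2.1,0,.3,-1.6],[0,.3,2.1,3.14,.3,1.5]):
        s=ik(pt+.005*Rw[:,2],Rw,q0);print(tau,s.x.round(3),round(s.cost,6))
E
```

```text
[-0.      0.2212  0.4238  0.0409  0.4476  0.2703  0.0367] 0.00012281740464417656
0 [-0.102  0.227  1.953  0.953  0.    -2.549] 0.19261
0 [-0.161  0.506  2.126  2.98   1.068  1.649] 0.0
20 [-0.102  0.235  1.955  0.939  0.    -2.549] 0.040042
20 [-0.156  0.304  2.082  2.862  0.479  1.773] 0.0
30 [-0.103  0.238  1.957  0.934  0.003 -2.55 ] 0.007641
30 [-0.15   0.252  2.013  2.547  0.201  2.091] 0.0
40 [-0.142  0.238  1.919  0.68   0.149 -2.324] 0.0
40 [-0.115  0.242  1.967  2.103  0.035  2.55 ] 0.004258
45 [-0.138  0.243  1.864  0.323  0.265 -1.966] 0.0
45 [-0.103  0.243  1.961  2.555  0.     2.103] 0.013934
50 [-0.134  0.256  1.805  0.192  0.392 -1.836] 0.0
50 [-0.103  0.244  1.962  2.718  0.     1.937] 0.03069
55 [-0.13   0.276  1.742  0.127  0.518 -1.771] 0.0
55 [-0.103  0.245  1.963  3.04   0.     1.612] 0.054786
```

FK is good to 0.1 mm, and the 45° hang pose is reachable with q5=0.27. I plan the swing to in front of the free hook.

```bash
cat > plan.py <<'E'
from k import *
from scipy.spatial.transform import Slerp
PSI=-.02; H=np.array([np.cos(PSI),np.sin(PSI),0]); HOOK=np.array([.682,-.032,.275])
def hung(ex,ez,tau=45,ey=0.):
    """TCP pose that puts the skim eye at hook-frame (ex,ey,ez), skimmer vertical"""
    E=HOOK+ex*H+ey*np.array([-H[1],H[0],0])+[0,0,ez]
    return E+[0,0,-.0876]+.0037*H, RW(PSI,np.radians(tau)-np.pi/2)
def rows(wps,hand,q=None):
    """wps: list of (pos,R,n). print rows relative to now, with joint check"""
    o=ctrl.get_obs();p0=np.array(o['ee_pos']);R0=rot(o);q=np.array(o['qpos']);pa,Ra=p0,R0;out=[]
    for pb,Rb,n in wps:
        sl=Slerp([0,1],R.from_matrix([Ra,Rb]))
        for i in range(1,n+1):
            t=i/n;p=pa+(pb-pa)*t;r=sl(t).as_matrix();s=ik(p,r,q);dq=np.abs(s.x-q).max();q=s.x
            v=np.r_[R0.T@(p-p0)*100,R.from_matrix(R0.T@r).as_rotvec()]
            out.append([round(x,2) for x in v[:3]]+[round(x,3) for x in v[3:]]+[hand])
            if s.cost>1e-4 or dq>.17: print('!',len(out),round(s.cost,5),dq.round(3))
        pa,Ra=pb,Rb
    print('q end',q.round(3)); print(str(out).replace('.0,',','))
E
python3 - <<'E'
from plan import *
o=ctrl.get_obs()
p1,r1=hung(-.17,.03)
mid=np.array([.44,.17,.27]); rm=Slerp([0,1],R.from_matrix([rot(o),r1]))(.5).as_matrix()
print(p1)
rows([(mid,rm,10),(p1,r1,10)],0)
c=cam('wrist')
# where skimmer points should be if rigid as planned
R0=rot(o);S=np.stack([-(R0[:,2]+R0[:,1])*0,R0[:,0],R0[:,0]],1)
E
```

```text
[ 0.51573326 -0.02867422  0.2174    ]
! 20 0.0 0.22
q end [-0.189 -0.146  2.168  0.344  0.361 -2.015]
[[np.float64(-1.59), np.float64(-0.88), np.float64(-0.26), np.float64(-0.078), np.float64(-0.0), np.float64(0.007), 0], [np.float64(-3.18), np.float64(-1.77), np.float64(-0.51), np.float64(-0.157), np.float64(-0.0), np.float64(0.014), 0], [np.float64(-4.77), np.float64(-2.65), np.float64(-0.77), np.float64(-0.235), np.float64(-0.0), np.float64(0.021), 0], [np.float64(-6.36), np.float64(-3.53), np.float64(-1.02), np.float64(-0.313), np.float64(-0.001), np.float64(0.028), 0], [np.float64(-7.95), np.float64(-4.41), np.float64(-1.28), np.float64(-0.392), np.float64(-0.001), np.float64(0.035), 0], [np.float64(-9.54), np.float64(-5.3), np.float64(-1.53), np.float64(-0.47), np.float64(-0.001), np.float64(0.042), 0], [np.float64(-11.13), np.float64(-6.18), np.float64(-1.79), np.float64(-0.548), np.float64(-0.001), np.float64(0.049), 0], [np.float64(-12.72), np.float64(-7.06), np.float64(-2.04), np.float64(-0.627), np.float64(-0.001), np.float64(0.056), 0], [np.float64(-14.31), np.float64(-7.
[... 721 characters left out ...]
t64(-5.07), np.float64(-2.61), np.float64(-1.175), np.float64(-0.002), np.float64(0.106), 0], [np.float64(-28.25), np.float64(-4.32), np.float64(-2.63), np.float64(-1.253), np.float64(-0.002), np.float64(0.113), 0], [np.float64(-30.3), np.float64(-3.57), np.float64(-2.64), np.float64(-1.332), np.float64(-0.002), np.float64(0.12), 0], [np.float64(-32.36), np.float64(-2.82), np.float64(-2.65), np.float64(-1.41), np.float64(-0.003), np.float64(0.127), 0], [np.float64(-34.42), np.float64(-2.07), np.float64(-2.66), np.float64(-1.488), np.float64(-0.003), np.float64(0.134), 0], [np.float64(-36.48), np.float64(-1.32), np.float64(-2.68), np.float64(-1.567), np.float64(-0.003), np.float64(0.141), 0]]
```

Emit:
play_rows:
  steps:
    - [[-1.6,-0.9,-0.25,-0.078,0,0.007,0],[-3.2,-1.8,-0.5,-0.157,0,0.014,0],[-4.8,-2.65,-0.8,-0.235,0,0.021,0],[-6.4,-3.5,-1,-0.313,0,0.028,0],[-8,-4.4,-1.3,-0.392,0,0.035,0],[-9.5,-5.3,-1.5,-0.47,0,0.042,0],[-11.1,-6.2,-1.8,-0.548,0,0.049,0],[-12.7,-7.1,-2,-0.627,0,0.056,0],[-14.3,-7.9,-2.3,-0.705,0,0.064,0],[-15.9,-8.8,-2.55,-0.783,0,0.071,0],[-18,-8.1,-2.6,-0.862,0,0.078,0],[-20,-7.3,-2.6,-0.94,0,0.085,0],[-22.1,-6.6,-2.6,-1.02,0,0.092,0],[-24.1,-5.8,-2.6,-1.1,0,0.1,0],[-26.2,-5.1,-2.6,-1.175,0,0.106,0],[-28.2,-4.3,-2.6,-1.25,0,0.113,0],[-30.3,-3.6,-2.6,-1.33,0,0.12,0],[-32.4,-2.8,-2.65,-1.41,0,0.127,0],[-34.4,-2.1,-2.65,-1.49,0,0.134,0],[-36.5,-1.3,-2.7,-1.567,-0.003,0.141,0]]

```text
time_s: 8.58
ee_pos: [0.5139, -0.0267, 0.2156]
eef_rot: [2.368, 0.001, 1.552]
force: [0.8, 1.3, -1.0]
grip_width: 0.0214
```

```bash
sed -i 's/print(str(out)/print(str([[float(x) for x in r] for r in out])/' plan.py; python3 - <<'E'
from plan import *
o=ctrl.get_obs();print(o['qpos'].round(3),o['ee_pos'].round(4),o['grip_width'],o['time_s'])
p,r=hung(-.17,.03); rows([(p,r,2)],0)
c=cam('scene');cv2.imwrite('pics/s2.png',cv2.resize(c['frame'][90:290,100:370],(810,600),interpolation=cv2.INTER_CUBIC)[:, :800])
E
```

```text
[-0.183 -0.145  2.167  0.318  0.371 -1.987] [ 0.5139 -0.0267  0.2156] 0.02140418484227986 8.5833
q end [-0.189 -0.146  2.168  0.344  0.361 -2.015]
[[-0.1, 0.13, 0, -0.006, 0, 0.001, 0.0], [-0.19, 0.26, 0, -0.012, 0, 0.001, 0.0]]
```

View pics/s2.png

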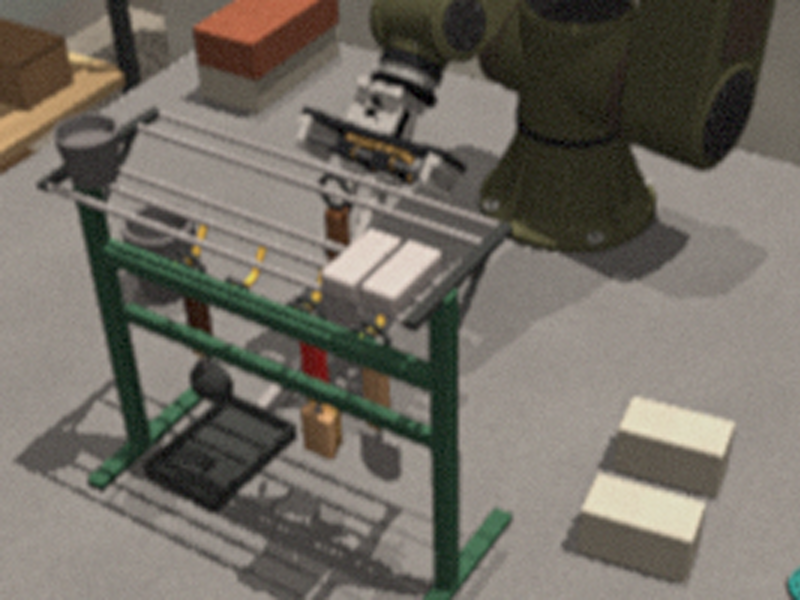

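Picture 7: the skimmer is vertical in front of the rack with its eye at crop (337,190); the free hook tip is at (262,255). I check the eye against the plan and plan the entry.

```bash
python3 - <<'E'
from plan import *
o=ctrl.get_obs();c=cam('scene');t=cam('top')
E=np.array([.510,-.0266,.303]);print('pred eye scene',proj(c,E),'seen ~(212,153.2)', onx(c,212,153.2,.510))
print('tip pred',proj(c,HOOK-.056*H+[0,0,.026]),'seen',100+262/3,90+250/3, 'top pred tip',proj(t,HOOK-.060*H+[0,0,.026]),'seen 282.1,160.5')
p0=hung(-.17,.03);p1=hung(-.085,.030);p2=hung(-.060,.030);p3=hung(-.042,.012);p4=hung(-.030,-.006)
print(p1[0],p4[0])
rows([(*p0,1),(*p1,5),(*p2,4)],0)
E
```

```text
pred eye scene [210.79618385 152.44876502] seen ~(212,153.2) [ 0.51       -0.0223038   0.30165737]
tip pred [187.03239483 171.95841783] seen 187.33333333333331 173.33333333333331 top pred tip [281.95079947 160.5541706 ] seen 282.1,160.5
[ 0.60071626 -0.03037411  0.2174    ] [ 0.65570526 -0.03147404  0.1814    ]
q end [-0.146  0.118  1.908  0.267  0.345 -1.912]
[[-0.28, 0.31, -0.02, -0.018, -0.002, -0, 0.0], [-0.28, 1.54, 1.16, -0.018, -0.002, -0, 0.0], [-0.28, 2.76, 2.34, -0.018, -0.002, -0, 0.0], [-0.28, 3.98, 3.52, -0.018, -0.002, -0, 0.0], [-0.28, 5.21, 4.7, -0.018, -0.002, -0, 0.0], [-0.29, 6.43, 5.88, -0.018, -0.002, -0, 0.0], [-0.29, 6.88, 6.31, -0.018, -0.002, -0, 0.0], [-0.29, 7.33, 6.75, -0.018, -0.002, -0, 0.0], [-0.29, 7.78, 7.18, -0.018, -0.002, -0, 0.0], [-0.29, 8.23, 7.61, -0.018, -0.002, -0, 0.0]]
```

The eye and tip measurements agree with the plan within 4 mm. I move to just outside the tip, with the tip level with the ring opening.

```bash
python3 - <<'E'
from plan import *
p0=hung(-.17,.027);p1=hung(-.085,.027);p2=hung(-.068,.027)
rows([(*p0,1),(*p1,6),(*p2,4)],0)
E
```

```text
q end [-0.149  0.104  1.931  0.278  0.337 -1.926]
[[-0.28, 0.1, 0.19, -0.018, -0.002, -0, 0.0], [-0.28, 1.12, 1.18, -0.018, -0.002, -0, 0.0], [-0.28, 2.14, 2.16, -0.018, -0.002, -0, 0.0], [-0.28, 3.16, 3.14, -0.018, -0.002, -0, 0.0], [-0.28, 4.18, 4.13, -0.018, -0.002, -0, 0.0], [-0.28, 5.2, 5.11, -0.018, -0.002, -0, 0.0], [-0.29, 6.22, 6.09, -0.018, -0.002, -0, 0.0], [-0.29, 6.53, 6.39, -0.018, -0.002, -0, 0.0], [-0.29, 6.83, 6.68, -0.018, -0.002, -0, 0.0], [-0.29, 7.14, 6.98, -0.018, -0.002, -0, 0.0], [-0.29, 7.45, 7.27, -0.018, -0.002, -0, 0.0]]
```

Emit:
play_rows:
  steps:
    - [[-0.28,0.1,0.2,-0.018,-0.002,0,0],[-0.28,1.1,1.2,-0.018,-0.002,0,0],[-0.28,2.1,2.2,-0.018,-0.002,0,0],[-0.28,3.2,3.1,-0.018,-0.002,0,0],[-0.28,4.2,4.1,-0.018,-0.002,0,0],[-0.28,5.2,5.1,-0.018,-0.002,0,0],[-0.29,6.2,6.1,-0.018,-0.002,0,0],[-0.29,6.5,6.4,-0.018,-0.002,0,0],[-0.29,6.8,6.7,-0.018,-0.002,0,0],[-0.29,7.15,7,-0.018,-0.002,0,0],[-0.29,7.45,7.25,-0.018,-0.002,0,0],[-0.29,7.45,7.25,-0.018,-0.002,0,0],[-0.29,7.45,7.25,-0.018,-0.002,0,0]]

```text
time_s: 9.82
ee_pos: [0.6174, -0.0307, 0.2146]
eef_rot: [2.356, -0.0, 1.55]
force: [-0.4, 0.1, -1.6]
grip_width: 0.0214
```

```bash
python3 - <<'E'
from plan import *
o=ctrl.get_obs();print(o['ee_pos'].round(4),hung(-.068,.027)[0].round(4),o['force'].round(1))
rows([(*hung(-.068,.027),1)],0)
c=cam('scene');w=cam('wrist')
a=cv2.resize(c['frame'][130:210,150:260],(550,400),interpolation=cv2.INTER_CUBIC);b=cv2.resize(w['frame'],(533,400))[:, 140:390]
cv2.imwrite('pics/s3.png',np.hstack([a,b]))
for n,p in(('tip',HOOK-.056*H+[0,0,.026]),('eye',HOOK-.068*H+[0,0,.027])):print(n,(proj(c,p)-[150,130])*5,proj(w,p)/.96-[140,0])
E
```

```text
[ 0.6174 -0.0307  0.2146] [ 0.6177 -0.0307  0.2144] [-0.4  0.1 -1.6]
q end [-0.149  0.104  1.931  0.278  0.337 -1.926]
[[-0, 0.01, 0.04, -0, 0, -0, 0.0]]
tip [185.16197414 209.79208917] [126.46890623 396.98778712]
eye [197.67982804 197.95487886] [126.43982905 401.28103615]
```

View pics/s3.png

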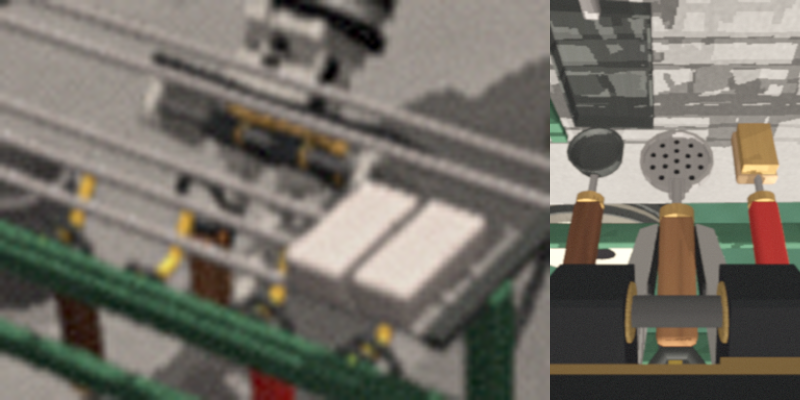

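Picture 8: the hook tip at (186,215) sits in front of the ring. In the wrist half the yellow tip shows inside the eye at (675,362), and the pan is centred between ladle and brush. I thread the eye onto the hook.

```bash
python3 - <<'E'
from plan import *
W=[(-.058,.027,2),(-.050,.020,3),(-.042,.0095,3),(-.038,.0045,2),(-.034,.000,2),(-.030,-.0055,2),(-.0285,-.009,2)]
rows([(*hung(a,b),n) for a,b,n in W],0)
E
```

```text
q end [-0.138  0.241  1.864  0.32   0.267 -1.964]
[[0, 0.36, 0.38, -0, 0, -0, 0.0], [0, 0.72, 0.75, -0, 0, -0, 0.0], [0, 0.74, 1.11, -0, 0, -0, 0.0], [0, 0.77, 1.46, -0, 0, -0, 0.0], [0, 0.79, 1.81, -0, 0, -0, 0.0], [0, 0.73, 2.25, -0, 0, -0, 0.0], [0, 0.67, 2.68, -0, 0, -0, 0.0], [0, 0.61, 3.12, -0, 0, -0, 0.0], [0, 0.58, 3.44, -0, 0, -0, 0.0], [0, 0.54, 3.76, -0, 0, -0, 0.0], [0.01, 0.52, 4.06, -0, 0, -0, 0.0], [0.01, 0.51, 4.36, -0, 0, -0, 0.0], [0.01, 0.45, 4.69, -0, 0, -0, 0.0], [0.01, 0.4, 5.03, -0, 0, -0, 0.0], [0.01, 0.33, 5.21, -0, 0, -0, 0.0], [0.01, 0.26, 5.38, -0, 0, -0, 0.0]]
```

Emit:
play_rows:
  steps:
    - [[0,0.35,0.4,0,0,0,0],[0,0.7,0.75,0,0,0,0],[0,0.75,1.1,0,0,0,0],[0,0.77,1.45,0,0,0,0],[0,0.8,1.8,0,0,0,0],[0,0.73,2.25,0,0,0,0],[0,0.67,2.7,0,0,0,0],[0,0.6,3.1,0,0,0,0],[0,0.6,3.1,0,0,0,0]]

```text
time_s: 10.67
ee_pos: [0.6435, -0.0313, 0.1959]
eef_rot: [2.358, -0.0, 1.55]
force: [0.1, 0.3, -1.3]
grip_width: 0.0216
```

```bash
python3 - <<'E'
from plan import *
o=ctrl.get_obs();print(o['ee_pos'].round(4),hung(-.042,.0095)[0].round(4),o['force'].round(1),o['moment'].round(2))
W=[(-.038,.0045,2),(-.034,.000,2),(-.030,-.0055,2),(-.0285,-.009,2)]
rows([(*hung(a,b),n) for a,b,n in W],0)
E
```

```text
[ 0.6435 -0.0313  0.1959] [ 0.6437 -0.0312  0.1969] [ 0.1  0.3 -1.3] [ 0.08  0.43 -0.06]
q end [-0.138  0.241  1.864  0.32   0.267 -1.964]
[[0, 0.01, 0.29, -0.001, 0, -0, 0.0], [0, 0.02, 0.58, -0.001, 0, -0, 0.0], [0, -0, 0.88, -0.001, 0, -0, 0.0], [0, -0.02, 1.18, -0.001, 0, -0, 0.0], [0, -0.07, 1.51, -0.001, 0, -0, 0.0], [0, -0.12, 1.85, -0.001, 0, -0, 0.0], [0, -0.2, 2.03, -0.001, 0, -0, 0.0], [0, -0.27, 2.2, -0.001, 0, -0, 0.0]]
```

No contact, force unchanged. I continue into the dip.

Emit:
play_rows:
  steps:
    - [[0,0,0.3,0,0,0,0],[0,0,0.6,0,0,0,0],[0,0,0.9,0,0,0,0],[0,0,1.2,0,0,0,0],[0,-0.07,1.5,0,0,0,0],[0,-0.12,1.85,0,0,0,0],[0,-0.2,2.03,0,0,0,0],[0,-0.27,2.2,0,0,0,0],[0,-0.27,2.2,0,0,0,0],[0,-0.27,2.2,0,0,0,0]]

```text
time_s: 11.5
ee_pos: [0.6579, -0.0317, 0.1797]
eef_rot: [2.355, 0.0, 1.55]
force: [-2.5, 0.0, 4.8]
grip_width: 0.0216
```

```bash
python3 - <<'E'
from plan import *
o=ctrl.get_obs();print(o['ee_pos'].round(4),hung(-.0285,-.009)[0].round(4),o['force'].round(1),o['moment'].round(2))
c=cam('scene');w=cam('wrist')
a=cv2.resize(c['frame'][130:250,140:260],(400,400),interpolation=cv2.INTER_CUBIC);b=cv2.resize(w['frame'],(533,400))[:, 70:460]
cv2.imwrite('pics/s4.png',np.hstack([a,b]))
print((proj(c,HOOK-.0285*H+[0,0,-.010])-[140,130])*400/120)
E
```

```text
[ 0.6579 -0.0317  0.1797] [ 0.6572 -0.0315  0.1784] [-2.5  0.   4.8] [ 0.11 -0.36  0.02]
[141.29277676 189.80373957]
```

View pics/s4.png

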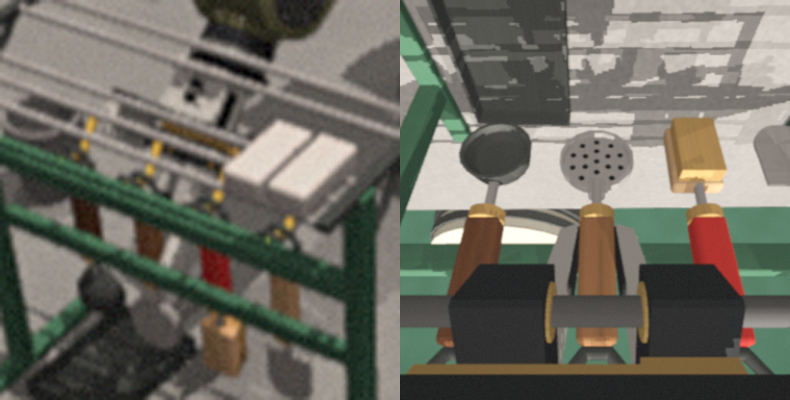

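Picture 9: the skimmer's pan hangs at (597,160) between the ladle bowl and brush, with the ring on the yellow hook. The upward reaction of 4.8 N shows it is seated. I ease off and open gently.

Emit:
play_rows:
  steps:
    - [[0,-0.1,-0.1,0,0,0,0],[0,-0.13,-0.05,0,0,0,0.0],[0,-0.13,-0.05,0,0,0,0.23],[0,-0.13,-0.05,0,0,0,0.24],[0,-0.13,-0.05,0,0,0,0.26],[0,-0.13,-0.05,0,0,0,0.28],[0,-0.13,-0.05,0,0,0,0.3],[0,-0.13,-0.05,0,0,0,0.34],[0,-0.13,-0.05,0,0,0,0.38],[0,-0.13,-0.05,0,0,0,0.42],[0,-0.13,-0.05,0,0,0,0.44],[0,-0.13,-0.05,0,0,0,0.44]]
  force: 10

```text
time_s: 12.6
ee_pos: [0.6565, -0.0317, 0.1791]
eef_rot: [2.355, 0.0, 1.55]
force: [-1.1, -1.4, 0.3]
grip_width: 0.0414
```

```bash
python3 - <<'E'
from plan import *
o=ctrl.get_obs();print(o['ee_pos'].round(4),o['grip_width'],o['force'].round(1))
w=cam('wrist');cv2.imwrite('pics/w5.png',w['frame'])
old=cv2.imread('pics/s4.png')
b=cv2.resize(w['frame'],(533,400))[:, 70:460]; d=cv2.absdiff(b,old[:, 400:]); print('mean change pan region',d[120:220,130:250].mean(), 'ladle',d[120:220,50:130].mean())
p=np.array(o['ee_pos'])
rows([(p-.12*H,rot(o),10)],.44)
E
```

```text
[ 0.6565 -0.0317  0.1791] 0.04144678455927322 [-1.1 -1.4  0.3]
mean change pan region 7.209222222222222 ladle 8.988958333333333
q end [-0.179 -0.027  2.165  0.47   0.249 -2.141]
[[-0, -0.85, -0.85, 0, -0, 0, 0.44], [-0, -1.7, -1.7, 0, -0, 0, 0.44], [-0, -2.54, -2.55, 0, -0, 0, 0.44], [-0, -3.39, -3.4, 0, -0, 0, 0.44], [-0, -4.24, -4.25, 0, -0, 0, 0.44], [-0.01, -5.09, -5.1, 0, -0, 0, 0.44], [-0.01, -5.93, -5.95, 0, -0, 0, 0.44], [-0.01, -6.78, -6.8, 0, -0, 0, 0.44], [-0.01, -7.63, -7.65, 0, -0, 0, 0.44], [-0.01, -8.48, -8.5, 0, -0, 0, 0.44]]
```

Emit:
play_rows:
  steps:
    - [[0,0,0,0,0,0,0.44],[0,0,0,0,0,0,0.44],[0,-0.4,-0.4,0,0,0,0.44],[0,-0.9,-0.9,0,0,0,0.44],[0,-1.7,-1.7,0,0,0,0.44],[0,-2.5,-2.5,0,0,0,0.44],[0,-3.4,-3.4,0,0,0,0.44],[0,-4.2,-4.2,0,0,0,0.44],[0,-5.1,-5.1,0,0,0,0.44],[0,-6,-6,0,0,0,0.44],[0,-6.8,-6.8,0,0,0,0.44],[0,-7.6,-7.6,0,0,0,0.44],[0,-8.5,-8.5,0,0,0,0.44],[0,-8.5,-8.5,0,0,0,0.44]]

```text
time_s: 13.82
ee_pos: [0.5345, -0.029, 0.1787]
eef_rot: [2.355, 0.0, 1.55]
force: [-0.1, 1.1, -0.6]
grip_width: 0.0413
```

```bash
python3 - <<'E'
from plan import *
o=ctrl.get_obs();print(o['ee_pos'].round(4),o['qpos'].round(3),o['force'].round(1),o['time_s'])
w=cam('wrist');c=cam('scene');t=cam('top')
a=cv2.resize(c['frame'][130:250,140:260],(400,400),interpolation=cv2.INTER_CUBIC)
b=cv2.resize(w['frame'],(533,400))[:, 130:]
cv2.imwrite('pics/s5.png',np.hstack([a,b[:, :400]]))
f=lambda p:(proj(w,p)/.96-[130-400,0]).round(0)
E=HOOK-.028*H+[0,0,-.010]
print('eye',f(E),'pan',f(E-[0,0,.148]),'tray handle (.522,-.101,.032)',f([.522,-.101,.032]),'handle tip',f([.4916,-.099,.036]))
# tray pose: handle end in top view
print('top tray',proj(t,[.522,-.101,.038]))
for tau in(35,45,55,65):
    for yaw in(PSI,):
        for fl in(0,1):
            Rw=RW(yaw,np.radians(tau)-np.pi/2)
            if fl: Rw=Rw@np.diag([-1,-1,1])
            for q0 in(o['qpos'],np.r_[o['qpos'][:5],1.2]):
                for y in(-.101,-.03):
                    s=ik(np.array([.525,y,.028]),Rw,q0)
                    if s.cost<1e-4: print(tau,fl,y,s.x.round(2))
E
```

```text
[ 0.5345 -0.029   0.1787] [-0.18  -0.031  2.17   0.472  0.249 -2.143] [-0.1  1.1 -0.6] 13.8167
eye [537. 387.] pan [537. 228.] tray handle (.522,-.101,.032) [453.  75.] handle tip [445.  44.]
top tray [291.95949604 197.19390351]
35 0 -0.101 [-0.42  0.42  2.31  2.53  0.59  1.86]
35 0 -0.03 [-0.2   0.4   2.34  2.86  0.57  1.7 ]
35 1 -0.101 [-0.42  0.42  2.31  2.53  0.59 -1.28]
35 1 -0.03 [-0.2   0.4   2.34  2.86  0.57 -1.44]
35 1 -0.101 [-0.42  0.42  2.31  2.53  0.59 -1.28]
35 1 -0.03 [-0.2   0.4   2.34  2.86  0.57 -1.44]
45 0 -0.101 [-0.39  0.34  2.24  2.2   0.32  2.23]
45 0 -0.03 [-0.19  0.32  2.27  2.66  0.26  1.92]
45 1 -0.101 [-0.39  0.34  2.24  2.2   0.32 -0.92]
45 1 -0.03 [-0.19  0.32  2.27  2.66  0.26 -1.23]
45 1 -0.101 [-0.39  0.34  2.24  2.2   0.32 -0.92]
45 1 -0.03 [-0.19  0.32  2.27  2.66  0.26 -1.23]
55 0 -0.03 [-0.17  0.3   2.17  0.86  0.11 -2.55]
55 1 -0.101 [-0.35  0.32  2.15  1.12  0.21  0.18]
55 1 -0.03 [-0.17  0.3   2.18  0.95  0.11  0.49]
55 1 -0.101 [-0.35  0.32  2.15  1.12  0.21  0.18]
55 1 -0.03 [-0.17  0.3   2.18  0.95  0.11  0.49]
65 0 -0.101 [-0.32  0.33  2.04  0.35  0.37 -2.18]
65 0 -0.03 [-0.16  0.31  2.07  0.18  0.34 -1.86]
65 1 -0.101 [-0.32  0.33  2.04  0.35  0.37  0.97]
65 1 -0.03 [-0.16  0.31  2.07  0.18  0.34  1.28]
65 1 -0.101 [-0.32  0.33  2.04  0.35  0.37  0.97]
65 1 -0.03 [-0.16  0.31  2.07  0.18  0.34  1.28]
```

View pics/s5.png

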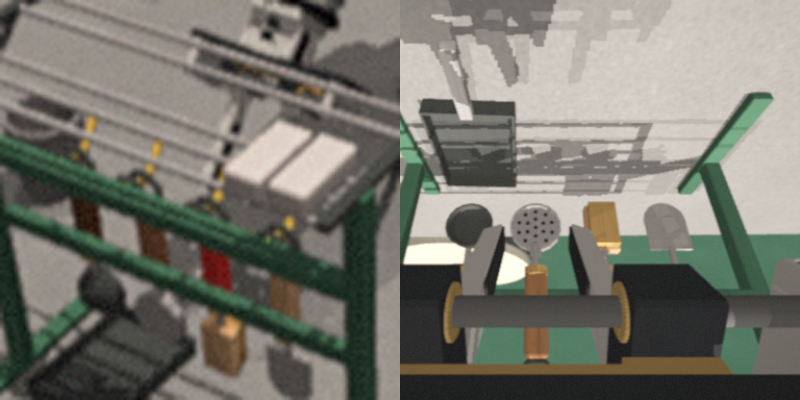

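Picture 10: the skimmer hangs freely with its pan at (535,225), as predicted (537,228). The neighbours hang undisturbed, and the tray handle at (457,80) matches its estimate. Next is the tray.

```bash
python3 - <<'E'
from plan import *
t=cam('top')
# refine handle & tray from top: bright handle blob
g=t['frame'].astype(int); sub=g[186:208,282:302]; m=(sub.min(2)>125); a=np.argwhere(m); print('handle px',(a.mean(0)[::-1]+[282,186]) if len(a) else None,len(a), a.min(0)+[186,282] if len(a) else '',a.max(0)+[186,282] if len(a) else '')
if len(a):
  for v in np.unique(a[:,0]): pass
  print('centre',onz(t,*(a.mean(0)[::-1]+[282,186]),.038))
Rw=RW(-.025,np.radians(65)-np.pi/2)
P2=np.array([.526,-.101,.022]);P1=P2-.08*Rw[:,2]
rows([(P1,Rw,7),(P1,Rw,2)],.4)
print((Rw.T@np.array([0,1,0])).round(3),(Rw.T@np.array([0,0,1])).round(3))
E
```

```text
handle px None 0  
q end [-0.346  0.131  2.085  0.269  0.525 -2.098]
[[-1.03, -1.29, 0.42, 0.05, -0, 0.001, 0.4], [-2.05, -2.59, 0.83, 0.1, -0.001, 0.001, 0.4], [-3.08, -3.88, 1.25, 0.15, -0.001, 0.002, 0.4], [-4.1, -5.17, 1.67, 0.201, -0.001, 0.002, 0.4], [-5.13, -6.46, 2.09, 0.251, -0.002, 0.003, 0.4], [-6.15, -7.76, 2.5, 0.301, -0.002, 0.003, 0.4], [-7.18, -9.05, 2.92, 0.351, -0.002, 0.004, 0.4], [-7.18, -9.05, 2.92, 0.351, -0.002, 0.004, 0.4], [-7.18, -9.05, 2.92, 0.351, -0.002, 0.004, 0.4]]
[ 1.    -0.023 -0.011] [ 0.     0.423 -0.906]
```

Emit:
play_rows:
  steps:
    - [[-1,-1.3,0.4,0.05,0,0,0.4],[-2,-2.6,0.8,0.1,0,0,0.4],[-3.1,-3.9,1.25,0.15,0,0,0.4],[-4.1,-5.2,1.7,0.2,0,0,0.4],[-5.1,-6.5,2.1,0.25,0,0,0.4],[-6.1,-7.8,2.5,0.3,0,0,0.4],[-7.2,-9.05,2.9,0.351,0,0.004,0.4],[-7.2,-9.05,2.9,0.351,0,0.004,0.4],[-7.2,-9.05,2.9,0.351,0,0.004,0.4]]

```text
time_s: 14.77
ee_pos: [0.4924, -0.1005, 0.0944]
eef_rot: [2.705, -0.002, 1.546]
force: [1.4, -0.6, 0.6]
grip_width: 0.0373
```

```bash
python3 - <<'E'
from plan import *
o=ctrl.get_obs();print(o['ee_pos'].round(4),o['eef_rot'].round(3))
w=cam('wrist');cv2.imwrite('pics/w6.png',cv2.resize(w['frame'],(640,480)))
for n,p in(('grip',[.522,-.101,.038]),('tip',[.4916,-.099,.042]),('root',[.577,-.1014,.032]),('TCP target',[.526,-.101,.022]),('FL',[.580,-.0544,.022]),('FR',[.5733,-.1524,.022])):print(n,(proj(w,p)*1.25).round(0))
Rw=RW(-.025,np.radians(65)-np.pi/2);rows([(np.array([.526,-.101,.022]),Rw,5)],.4)
E
```

```text
[ 0.4924 -0.1005  0.0944] [ 2.705e+00 -2.000e-03  1.546e+00]
grip [320. 254.]
tip [322. 224.]
root [321. 299.]
TCP target [320. 244.]
FL [376. 291.]
FR [261. 288.]
q end [-0.321  0.345  2.038  0.357  0.36  -2.176]
[[-0, -0.01, 1.6, 0, -0, -0, 0.4], [-0.01, -0.02, 3.2, 0.001, -0.001, -0, 0.4], [-0.01, -0.02, 4.81, 0.001, -0.001, -0, 0.4], [-0.02, -0.03, 6.41, 0.001, -0.002, -0, 0.4], [-0.02, -0.04, 8.01, 0.001, -0.002, -0, 0.4]]
```

View pics/w6.png

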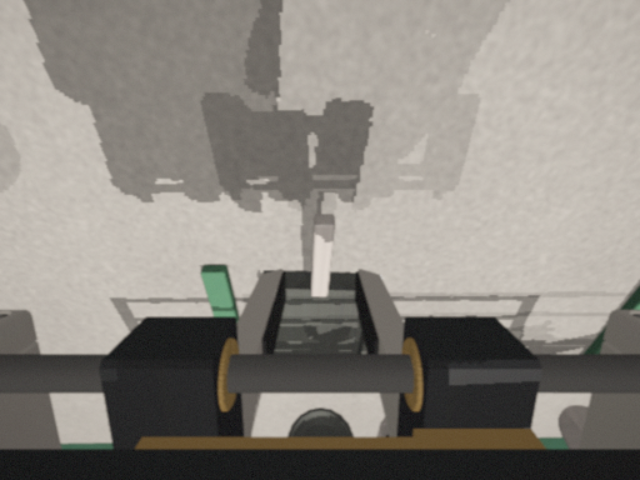

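Picture 11: the handle runs from (323,222) to (320,297), centred between the fingers and as predicted. I go down and grip it.

Emit:
play_rows:
  steps:
    - [[0,0,1.6,0,0,0,0.4],[0,0,3.2,0,0,0,0.4],[0,0,4.8,0,0,0,0.4],[0,0,6.4,0,0,0,0.4],[0,0,7.4,0,0,0,0.4],[0,0,8,0,0,0,0.4],[0,0,8,0,0,0,0.4],[0,0,8,0,0,0,0.4],[0,0,8,0,0,0,0.3],[0,0,8,0,0,0,0.22],[0,0,8,0,0,0,0.16],[0,0,8,0,0,0,0],[0,0,8,0,0,0,0],[0,0,8,0,0,0,0],[0,0,8,0,0,0,0]]
  force: 25

```text
time_s: 16.07
ee_pos: [0.5265, -0.101, 0.0226]
eef_rot: [2.703, -0.002, 1.546]
force: [-2.2, -1.2, 4.3]
grip_width: 0.0136
```

```bash
python3 - <<'E'
from plan import *
o=ctrl.get_obs();print(o['ee_pos'].round(4),o['eef_rot'].round(3),o['grip_width'],o['force'].round(1))
p=np.array(o['ee_pos']);L=np.array([-H[1],H[0],0])
rows([(p+.071*L+.004*H,rot(o),12)],0)
E
```

```text
[ 0.5265 -0.101   0.0226] [ 2.703e+00 -2.000e-03  1.546e+00] 0.013562718613646366 [-2.2 -1.2  4.3]
q end [-0.154  0.336  2.051  0.179  0.325 -1.857]
[[0.59, 0.03, 0.01, 0, -0, 0, 0.0], [1.18, 0.05, 0.03, 0, -0, 0, 0.0], [1.78, 0.08, 0.04, 0, -0, 0, 0.0], [2.37, 0.11, 0.06, 0, -0, 0, 0.0], [2.96, 0.14, 0.07, 0, -0, 0, 0.0], [3.55, 0.16, 0.08, 0, -0, 0, 0.0], [4.14, 0.19, 0.1, 0, -0, 0, 0.0], [4.73, 0.22, 0.11, 0, -0, 0, 0.0], [5.33, 0.25, 0.13, 0, -0, 0, 0.0], [5.92, 0.27, 0.14, 0, -0, 0, 0.0], [6.51, 0.3, 0.15, 0, -0, 0, 0.0], [7.1, 0.33, 0.17, 0, -0, 0, 0.0]]
```

Emit:
play_rows:
  steps:
    - [[0.3,0,0,0,0,0,0],[0.8,0.03,0.02,0,0,0,0],[1.4,0.06,0.03,0,0,0,0],[2,0.09,0.05,0,0,0,0],[2.6,0.12,0.06,0,0,0,0],[3.2,0.15,0.08,0,0,0,0],[3.8,0.18,0.09,0,0,0,0],[4.4,0.2,0.11,0,0,0,0],[5,0.23,0.12,0,0,0,0],[5.6,0.26,0.14,0,0,0,0],[6.2,0.29,0.15,0,0,0,0],[6.7,0.31,0.16,0,0,0,0],[7,0.33,0.17,0,0,0,0],[7.1,0.33,0.17,0,0,0,0],[7.1,0.33,0.17,0,0,0,0]]

```text
time_s: 17.32
ee_pos: [0.532, -0.0298, 0.0227]
eef_rot: [2.703, -0.002, 1.547]
force: [0.1, 0.4, 1.8]
grip_width: 0.0141
```

```bash
python3 - <<'E'
from plan import *
o=ctrl.get_obs();print(o['ee_pos'].round(4),o['eef_rot'].round(3),o['grip_width'],o['force'].round(1))
t=cam('top')
cv2.imwrite('pics/t7.png',cv2.resize(t['frame'][120:210,200:340],(784,504),interpolation=cv2.INTER_CUBIC))
E=HOOK-.028*H
for n,q in(('pan',E+[0,0,-.158]),('expected tray FL',[.582,.016,.022]),('FR',[.578,-.083,.022])):print(n,(proj(t,q)-[200,120])*5.6)
E
```

```text
[ 0.532  -0.0298  0.0227] [ 2.703e+00 -2.000e-03  1.547e+00] 0.014105946186498679 [0.1 0.4 1.8]
pan [429.79993218 225.30264233]
expected tray FL [348.82572572 346.06431212]
FR [487.50656361 354.80446348]
```

Emit:
play_rows:
  steps:
    - [[0,0,0,0,0,0,0.16],[0,0,0,0,0,0,0.2],[0,0,0,0,0,0,0.28],[0,0,0,0,0,0,0.4],[0,0,0,0,0,0,0.4],[0,0,0,0,0,0,0.4],[0,0,-1,0,0,0,0.4],[0,0,-2.5,0,0,0,0.4],[0,0,-4.5,0,0,0,0.4],[0,0,-6.5,0,0,0,0.4],[0,0,-8.5,0,0,0,0.4],[0,0,-11,0,0,0,0.4],[0,0,-13.5,0,0,0,0.4],[0,0,-16,0,0,0,0.4],[0,0,-16,0,0,0,0.4]]

```text
time_s: 18.62
ee_pos: [0.4644, -0.0287, 0.1716]
eef_rot: [2.697, -0.001, 1.547]
force: [-0.1, 0.8, 0.1]
grip_width: 0.0378
```

```bash
python3 - <<'E'
from plan import *
o=ctrl.get_obs();print(o['ee_pos'].round(4),o['force'].round(1),o['qpos'].round(2))
t=cam('top');s=cam('scene');w=cam('wrist')
a=cv2.resize(t['frame'][120:230,190:350],(580,400),interpolation=cv2.INTER_CUBIC)
b=cv2.resize(s['frame'][150:290,120:260],(300,300),interpolation=cv2.INTER_CUBIC)
c=cv2.resize(w['frame'],(400,300))
im=np.zeros((600,800,3),np.uint8);im[:300,:400]=c;im[:300,400:700]=b;im[300:,:435]=cv2.resize(a,(435,300))
cv2.imwrite('pics/f8.png',im)
E=HOOK-.028*H
pan=E+[0,0,-.158]; print('pan',proj(t,pan),proj(s,pan),proj(w,pan)*.78125)
k=435/160
for n,q in(('FL',[.582,.016,.022]),('FR',[.578,-.083,.022])):print(n,'w',proj(w,q)*.78125,'t',(proj(t,q)-[190,120])*k+[0,300])
print('pan w',proj(w,pan)*.78125,'top',(proj(t,pan)-[190,120])*k+[0,300],'scene',(proj(s,pan)-[120,150])*300/140+[400,0])
E
```

```text
[ 0.4644 -0.0287  0.1716] [-0.1  0.8  0.1] [-0.18 -0.1   2.11  0.11  0.69 -1.79]
pan [276.74998789 160.2326147 ] [187.13501643 225.13959392] [200.97366052 235.55740011]
FL w [227.50517789 161.07044965] t [196.53927532 468.01113367]
FR w [169.47406102 160.46733429] t [263.8675839  472.25439912]
pan w [200.97366052 235.55740011] top [235.85152957 409.38242122] scene [543.8607495  161.01341554]
```

View pics/f8.png

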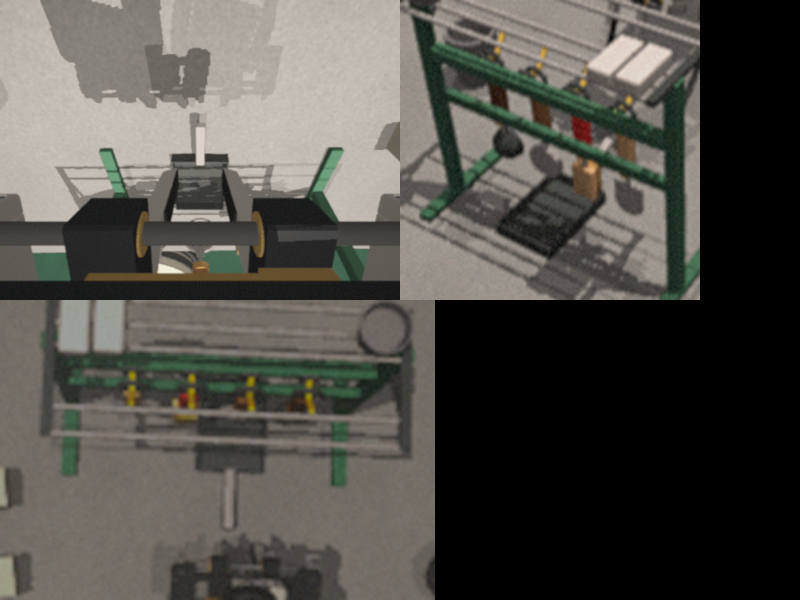

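Picture 12: the tray's front corners at top-view (196,469) and (264,472) match the expected (197,468) and (264,472), so the tray is centred under the pan. All tools hang in place. I let things settle, check for motion and hand in.

Emit:
play_rows:
  steps:
    - [[0,0,-2,0,0,0,0.4],[0,0,-3,0,0,0,0.4],[0,0,-3,0,0,0,0.4],[0,0,-3,0,0,0,0.4],[0,0,-3,0,0,0,0.4],[0,0,-3,0,0,0,0.4],[0,0,-3,0,0,0,0.4],[0,0,-3,0,0,0,0.4],[0,0,-3,0,0,0,0.4],[0,0,-3,0,0,0,0.4],[0,0,-3,0,0,0,0.4],[0,0,-3,0,0,0,0.4],[0,0,-3,0,0,0,0.4],[0,0,-3,0,0,0,0.4],[0,0,-3,0,0,0,0.4],[0,0,-3,0,0,0,0.4],[0,0,-3,0,0,0,0.4],[0,0,-3,0,0,0,0.4],[0,0,-3,0,0,0,0.4],[0,0,-3,0,0,0,0.4]]

```text
time_s: 20.43
ee_pos: [0.4513, -0.0283, 0.1943]
eef_rot: [2.703, -0.002, 1.547]
force: [-0.6, -0.1, 0.3]
grip_width: 0.0376
```

```bash
python3 - <<'E'
from h import *
a=cam('scene')['frame'];[cam('top') for _ in range(6)];t=cam('top')['frame'];b=cam('scene')['frame']
print('scene change, tools region',cv2.absdiff(a,b)[150:290,120:260].mean(),'bg',cv2.absdiff(a,b)[300:380,150:300].mean())
t0=cv2.resize(cv2.imread('pics/top0.png'),(512,384));print('crucible region change',cv2.absdiff(t,t0)[200:240,340:380].mean(), 'bg',cv2.absdiff(t,t0)[130:170,380:420].mean())
o=ctrl.get_obs();print(o['joint_vel'].round(3),o['force'].round(1),o['time_s'])
ctrl.hand_in()
E
```

```text
scene change, tools region 3.0498979591836735 bg 2.674916666666667
crucible region change 4.124583333333334 bg 4.721041666666666
[ 0.002  0.    -0.     0.    -0.001  0.001] [ 0.1 -0.1  0.5] 20.8833
the job is handed in; nothing more can be done
```

The skimmer is hanging by its eye on the free hook between the ladle and the brush. The catch tray has been slid about 71 mm left under it. I handed the job in at about 21 s; no verdict was reported.

- **Hanging:** I lifted the skimmer clear of the bricks and threaded the eye over the hook without a knock. Seating it gave an upward reaction of 4.8 N. After release the pan appeared within 3 px of where it should hang straight down.
- **Tray:** its front corners matched the planned position within about 1 px in the top view. By estimate the pan is within 5 mm of the tray's middle. I gripped the tray by its handle and kept the slide level.
- **At rest:** two scene pictures of the tools about 0.4 s apart differed only by camera noise. The crucible's area also changed no more than the background since the start. The ladle, brush and trowel looked undisturbed in the pictures, but I did not measure their ends. The gripper is open and clear of everything.

Three checks disagreed slightly along the way:
- The first grip stopped about 6 mm short, so I opened and regripped it deeper.
- The skimmer's eye measured about 4 mm to the left before threading, within the fit's tolerance, so I left it.
- One colour check on the grip was thrown off by other orange pixels, so I used the picture instead.

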